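Stack two painting panels against the ledge of a sloping drying stand

TASK

Lay the big oblong painting panel on the sloping stand, lengthwise up the slope near the middle of its width, white face up, with its lower short edge resting against the ledge, and lay the small oblong panel flat on top of it, the same way round and centred across its width, its lower short edge against the ledge as well. Lay both down, do not let them drop, and leave the square panel where it is.

Things in the scene. Friction and masses are not known exactly. Their poses are not given: they have to be found in the camera images.
- shelf: Plywood shelf, fixed, 200 x 200 mm, no side walls, sloping 20 deg down towards the robot to a wooden ledge along its low edge (44 mm high from the surface, 12 mm thick). Origin: on the surface where it meets the ledge's inner face, mid width, 30 mm above the table. x: up the slope from the ledge; y: along the ledge; z: out of the surface, square to it. Panels do not slide by themselves.
- big_panel: Blank wooden painting panel, plain wood sides and primed white upper face, a solid flat block, oblong, the bigger: 100 x 64 x 18 mm, 75 g. Origin at the centre of its underside; x along its 100 mm length, y along its 64 mm width, z up out of the white face. It starts flat on the table, white face up.
- small_panel: Blank wooden painting panel, plain wood sides and primed white upper face, a solid flat block, oblong, the smaller: 80 x 46 x 18 mm, 45 g. Origin at the centre of its underside; x along its 80 mm length, y along its 46 mm width, z up out of the white face. It starts flat on the table, white face up.
- square_panel: Blank wooden painting panel, plain wood sides and primed white upper face, a solid flat block, square: 58 x 58 x 18 mm, 45 g; not part of the job, to be left alone. Origin at the centre of its underside; x along its one side, y along its other side, z up out of the white face. It starts flat on the table, white face up.

How it is judged:
By the outcome, as a careful person would: the job done as asked, in the order asked, and still so for the second after the job is handed in, with the robot touching nothing.
It also fails if it takes over 64 s, if anything falls off the work surface, if the arm or the gripper's body presses on something with over 40 N, if the wrist force passes 120 N, or if a joint passes its speed limit or range.

ROBOT

A 6-joint arm with a two-finger parallel gripper is mounted at the origin on the work surface. World frame = base frame: x ahead of the robot, y to its left, z up, the work surface at z = 0. Lengths are in m, angles in rad, forces in N, time in s.
With the tool pointing down it reaches from about 0.35 to 0.975 m from the base axis. Payload 4.9 kg.
Tool frame: the origin (TCP) lies on the front face of the gripper's body, between the roots of the fingers; the fingertips stand ctrl.tip_extent ahead of it and the grasp point (between the pads) lies 54 mm ahead of it (ctrl.tip_extent is the distance from the TCP to the fingertips, in m); z points along the fingers, y is the line along which they close (so a half turn about z gives the same grasp; the last joint's range is limited). The gripper opens to 85 mm and grips with 20 to 120 N. Pads are 22 mm wide; open, the fingers measure 114 mm over their backs; the gripper's body (76 mm by 85 mm) begins 54 mm behind the grasp point. The pads swing forward as they close: fully open they stand 13 mm farther back than shut.
Start: joints at [-1.291, 0.053, 1.613, -0, 1.476, -0.119], TCP at [0.243, -0.576, 0.304] pointing down, gripper open.
Joint ranges: [-3.01, 3.01], [-1.01, 2.22], [0.06, 2.58], [-1.02, 4.17], [0.09, 2.62], [-3.14, 3.14]. Speed limits (rad/s): [2.57, 2.57, 3.14, 3.14, 3.14, 3.14].

INTERFACE

Orientations are given as a rotation vector (axis times angle).
In Python, from station import ctrl gives the robot as it stands.
- The arm moves only by the tool apply_moves, never from a script. Its argument "rows" is one flat list of numbers, 6 for each row, row after row: the shift along the tool's x, y, z normalised to -1 to 1, where 1 is 0.6 m, then the turn, a rotation vector about the tool's x, y, z normalised to -1 to 1, where 1 is 90 degrees. A call has 1 to 20 rows; each row is the pose to reach, as a shift and turn from the pose commanded when the call began, along the tool's axes at that moment; what a row does not reach only later rows make up. A row lasts 1/10 s, in which the tool goes at most 50 mm and 8.59 degrees, less where a joint would pass 70% of its speed; a pose out of reach is approached as far as the arm can. A call with a number of a shift or a turn outside -1 to 1 is refused whole. A call with a gripper value outside its range is refused whole. "grip" is the opening, from 0 (shut) to 1 (fully open), set as the call begins (left out, the last holds). The fingers move at their own pace and stop on an object; "grip_force" is the grip in N (left out, the last holds). Time passes only in rows, so rows that repeat a pose let the fingers close. It gives the time, the measured TCP pose, the force, the opening and the grip force at its end, in the units of the state.
- ctrl.get_obs(): the state, without advancing time (a new reading comes with each control period).
- ctrl.get_image(name): name is "scene" or "top" or "wrist"; returns (picture, depth): 480x640x3 uint8, blue, green, red; 480x640 float32, m along the optical axis (not along the pixel's ray), 0 where there is no reading.
- ctrl.camera_model(name): a dict with "mtx" (3x3 intrinsics, pixels), "R" (3x3) and "t" (3): a world point X has camera coordinates R X + t; the wrist camera has in their place "tool_from_camera" (4x4, takes a point from camera to tool coordinates, whose origin is the TCP and whose axes are the flange's). Camera axes: x right, y down, z forward; pixel columns grow to the right and rows downward; lengths in m; the calibration is good to about 2 mm. A picture is of the moment at which its call begins: read the wrist's pose just before it. camera_model takes no time and is no camera call.
- ctrl.finish_job(): hands the job in; it is judged then, once.
The state is a dict: "t": time; "q": joint angles; "dq": joint speeds; "effort": joint torques, N m; "tool_pos": TCP position; "tool_rot": TCP orientation; "contact_force": force on the tool from outside, world axes, zero at the start; "wrist_torque": the same for the moment, N m; "opening": finger opening in m; "grip_force": force on a finger pad.
Only numpy, scipy, OpenCV 4.12 (cv2) and the standard library are available. Lean on these libraries where they do the work, as an engineer would, in place of code of your own. Each camera call takes 0.05 s, during which the arm holds its last target. There are 200 camera calls.

## Working session

There is one attempt and no reset: what is moved stays moved. The work goes in short steps, Python scripts to look and compute and a tool call to move; the robot and the scene stay as the last step left them, time stands still between calls to the robot, and variables do not carry over. Pictures are saved under pics/ and viewed, at most 10 in all, crops included, and the job is handed in when it is done.

Besides the shell and the picture viewer there is one more tool, called after "Call:" as name(argument=value, ...), one argument or row to a line, values as JSON. apply_moves: Moves the arm, as the interface text tells. Its arguments: {"type":"object","properties":{"rows":{"type":"array","items":{"type":"number"}},"grip":{"type":"number"},"grip_force":{"type":"number"}},"required":["rows"]}

```bash
mkdir -p pics; ls; python3 - <<'E'
from station import ctrl
import cv2,numpy as np
o=ctrl.get_obs(); print(o, ctrl.tip_extent)
for n in("top","scene"):
    p,d=ctrl.get_image(n); cv2.imwrite(f"pics/{n}0.png",p); np.save(f"{n}0.npy",d); m=ctrl.camera_model(n); print(n,m)
print(ctrl.camera_model("wrist"))
E
```

```text
pics
{'t': 0.0, 'q': array([-1.29102748e+00,  5.33878152e-02,  1.61428775e+00,  3.83838932e-05,
        1.47599056e+00, -1.19001777e-01]), 'dq': array([-2.88083587e-04, -1.20166897e-03,  6.81834511e-05,  9.33251310e-04,
        1.11752931e-04, -3.52756492e-04]), 'effort': array([ 3.26928875e-04, -3.93688273e+01, -3.70173562e+01,  1.18792195e-05,
        7.08751773e-03,  1.35778237e-05]), 'tool_pos': array([ 0.24255524, -0.57550648,  0.3026474 ]), 'tool_rot': array([-3.07732533e+00, -6.21829766e-01,  2.01571139e-04]), 'contact_force': array([-0.04665703, -0.34433003, -0.34781045]), 'wrist_torque': array([-0.01159044,  0.00237287,  0.00733384]), 'grip_force': 0.0, 'opening': 0.08508445177789202} 0.0726
top {'mtx': array([[535.26317958,   0.        , 315.97844904],
       [  0.        , 535.26317958, 250.62241705],
       [  0.        ,   0.        ,   1.        ]]), 'R': array([[ 0.00509505, -0.99997629, -0.00463343],
       [-0.99437489, -0.0045762 , -0.10581886],
       [ 0.10579515,  0.00514652, -0.99437463]]), 't': array([-0.03705812,  0.54870988,  0.89659177])}
scene {'mtx': array
[... 178 characters left out ...]
.91401032,  0.01737192],
       [ 0.50868916, -0.20970813, -0.83501966],
       [-0.75957356,  0.34728609, -0.5499458 ]]), 't': array([-0.19196569, -0.2270766 ,  1.54784788])}
{'mtx': array([[386.01088373,   0.        , 324.29229512],
       [  0.        , 386.01088373, 242.8784547 ],
       [  0.        ,   0.        ,   1.        ]]), 'tool_from_camera': array([[-6.72541886e-05, -9.51038610e-01, -3.09072092e-01,
         7.89167641e-02],
       [ 9.99999902e-01,  7.13588434e-05, -4.37176959e-04,
         1.02753961e-03],
       [ 4.37827194e-04, -3.09072091e-01,  9.51038512e-01,
        -7.07165224e-02],
       [ 0.00000000e+00,  0.00000000e+00,  0.00000000e+00,
         1.00000000e+00]])}
```

View pics/top0.png

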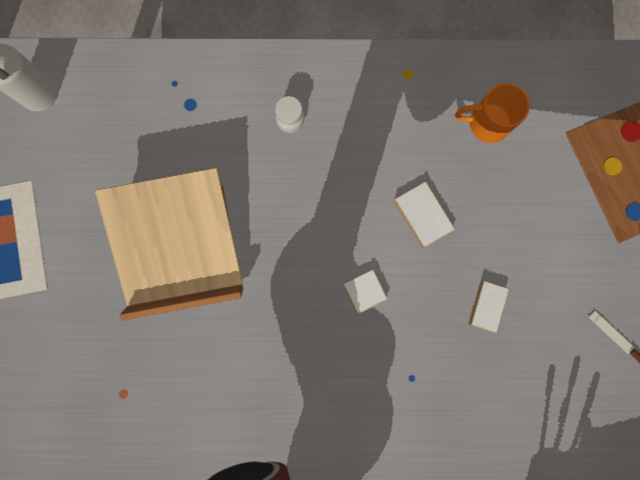

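View pics/scene0.png

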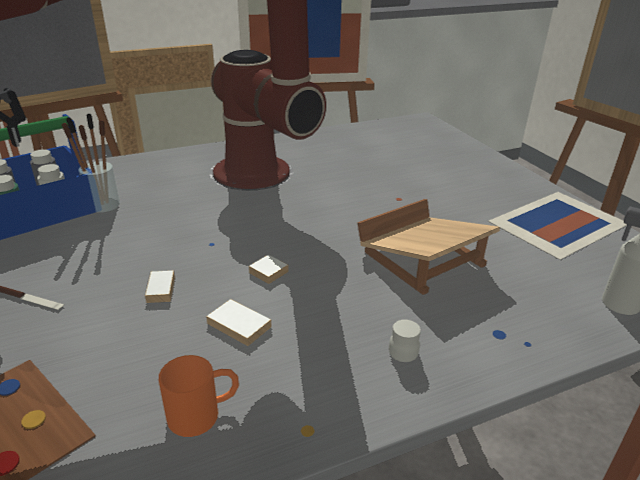

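The top view shows the shelf at about (172,243), the big panel at (425,214), the small panel at (490,307) and the square panel at (366,291). The scene view shows the same layout, with the ledge on the robot's side.

```bash
cat > h.py <<'E'
import numpy as np,cv2
from station import ctrl
def world(d,m):
    v,u=np.mgrid[:480,:640]; K=m["mtx"]
    c=np.stack([(u-K[0,2])/K[0,0]*d,(v-K[1,2])/K[1,1]*d,d],-1)
    return (c-m["t"])@m["R"]
def rect(pts):
    (c,s,a)=cv2.minAreaRect((pts*1000).astype(np.float32)); 
    if s[0]<s[1]: s=s[::-1]; a+=90
    return np.array(c)/1000,np.array(s),(a+90)%180-90
E
python3 - <<'E'
from h import *
m=ctrl.camera_model("top"); d=np.load("top0.npy"); p=cv2.imread("pics/top0.png"); W=world(d,m)
hsv=cv2.cvtColor(p,cv2.COLOR_BGR2HSV)
for n,(u,v) in dict(big=(425,214),small=(490,307),sq=(366,291)).items():
    s=np.s_[v-50:v+50,u-45:u+45]; w=W[s].reshape(-1,3); ok=(w[:,2]>.012)&(w[:,2]<.03)&(d[s].ravel()>0)
    print(n,rect(w[ok,:2]),np.median(w[ok,2]), 'table',np.median(w[~ok,2]))
    # brightness-based, on plane z=.018
    g=p[s].min(2); _,b=cv2.threshold(g,0,255,cv2.THRESH_OTSU)
    b=(g>120).astype(np.uint8); nn,l,st,_=cv2.connectedComponentsWithStats(b); 
    k=l[50,45]; vv,uu=np.nonzero(l==k); vv=vv+v-50;uu=uu+u-45
    r=np.stack([(uu-m["mtx"][0,2])/m["mtx"][0,0],(vv-m["mtx"][1,2])/m["mtx"][1,1],np.ones(len(uu))],-1)@m["R"]
    C=-m["R"].T@m["t"]; q=C+r*((.018-C[2])/r[:,2])[:,None]; print('  white',k,rect(q[:,:2]))
# shelf
s=np.s_[150:330,80:260]; w=W[s].reshape(-1,3); w=w[(d[s].ravel()>0)]
x=W[190:260,130:215].reshape(-1,3); 
for _ in range(3):
    c=x.mean(0); n=np.linalg.svd(x-c,full_matrices=0)[2][2]; n*=np.sign(n[2]); x=x[abs((x-c)@n)<.004]
print('plane n',n,'tilt',np.degrees(np.arccos(n[2])),'az',np.degrees(np.arctan2(n[1],n[0])),'rms',np.std((x-c)@n))
on=w[(abs((w-c)@n)<.004)&(w[:,2]>.025)]
print('c',c,'surf z',on[:,2].min(),on[:,2].max())
az=np.arctan2(n[1],n[0])+np.pi
ex=np.array([np.cos(az)*n[2],np.sin(az)*n[2],np.hypot(*n[:2])]); ey=np.cross(n,ex)
P=np.stack([(on-c)@ex,(on-c)@ey],-1); print('shelf rect in plane',rect(P), P.min(0),P.max(0))
# raised ledge points
hg=(w-c)@n; L=w[(hg>.02)&(hg<.06)]; print('ledge',len(L),L.min(0),L.max(0),'h',np.percentile(hg[hg>.02],[5,50,95]),rect(np.stack([(L-c)@ex,(L-c)@ey],-1)))
np.savez("shelf.npz",c=c,n=n,ex=ex,ey=ey)
E
```

```text
big (array([ 0.61611871, -0.22357277]), array([100.25999451,  65.28277588]), 30.239835739135742) 0.01999448901656584 table 0.0017194153009970595
  white 1 (array([ 0.6175332 , -0.22590636]), array([178.55970764, 158.16647339]), -0.43282318115234375)
small (array([ 0.45493988, -0.33378702]), array([80.48029327, 48.0491066 ]), -17.966796875) 0.019882023887445997 table 0.001590605732159594
  white 1 (array([ 0.45512366, -0.33545282]), array([174.18508911, 155.03744507]), -1.1675949096679688)
sq (array([ 0.47993015, -0.11864786]), array([58.39392853, 57.83482361]), -63.545166015625) 0.01995572884846202 table 0.001640328467170422
  white 1 (array([ 0.48260678, -0.14138745]), array([171.85720825, 112.86206818]), -0.7721023559570312)
plane n [-0.53563707 -0.05517012  0.84264416] tilt 32.57960102157078 az -174.11932471032407 rms 0.0014611983501115527
c [0.5860357  0.20427936 0.07307529] surf z 0.03718310047280241 0.09360419647723918
shelf rect in plane (array([0.00018562, 0.00280566]), array([227.42684937,  83.63206482]), 74.9520492553711) [-0.06971961 -0.09615182] [0.0432     0.11124589]
ledge 5081 [ 0.41125056  0.06472911 -0.00482542] [0.51375363 0.38129593 0.06816601] h [0.02061329 0.02712087 0.07177952] (array([-0.12655701,  0.03123569]), array([316.46063232, 118.17002106]), 85.02610778808594)
```

```bash
python3 - <<'E'
from h import *
m=ctrl.camera_model("top"); d=np.load("top0.npy"); W=world(d,m)
for u in(130,170,200):
    print(u,[(v,*np.round(W[v,u]*1000).astype(int)) for v in range(165,330,6)])
# region shrunk; RANSAC with tilt prior
x=W[195:265,135:215].reshape(-1,3)
rng=np.random.default_rng(0);best=0
for _ in range(500):
    a=x[rng.choice(len(x),3)]; n=np.cross(a[1]-a[0],a[2]-a[0]); n/=np.linalg.norm(n)+1e-12
    k=abs((x-a[0])@n)<.002
    if k.sum()>best: best=k.sum(); K=k
y=x[K];c=y.mean(0); n=np.linalg.svd(y-c,full_matrices=0)[2][2]; n*=np.sign(n[2])
print(best/len(x),n,np.degrees(np.arccos(n[2])),np.degrees(np.arctan2(n[1],n[0])),c)
E
```

```text
130 [(165, np.int64(706), np.int64(304), np.int64(3)), (171, np.int64(696), np.int64(304), np.int64(0)), (177, np.int64(684), np.int64(303), np.int64(1)), (183, np.int64(652), np.int64(271), np.int64(91)), (189, np.int64(641), np.int64(268), np.int64(98)), (195, np.int64(631), np.int64(268), np.int64(96)), (201, np.int64(622), np.int64(269), np.int64(92)), (207, np.int64(613), np.int64(270), np.int64(87)), (213, np.int64(604), np.int64(271), np.int64(82)), (219, np.int64(594), np.int64(272), np.int64(81)), (225, np.int64(584), np.int64(272), np.int64(80)), (231, np.int64(576), np.int64(274), np.int64(70)), (237, np.int64(566), np.int64(274), np.int64(71)), (243, np.int64(556), np.int64(274), np.int64(69)), (249, np.int64(546), np.int64(275), np.int64(64)), (255, np.int64(537), np.int64(277), np.int64(59)), (261, np.int64(527), np.int64(277), np.int64(57)), (267, np.int64(517), np.int64(278), np.int64(53)), (273, np.int64(507), np.int64(278), np.int64(51)), (279, np.int64(497), np.int64(280), np.int64(46)), (285, np.int64(487), np.int64(281), np.int64(41)), (291, np.int64(477), np.int
[... 2615 characters left out ...]
np.int64(51)), (267, np.int64(518), np.int64(162), np.int64(46)), (273, np.int64(508), np.int64(162), np.int64(43)), (279, np.int64(498), np.int64(163), np.int64(38)), (285, np.int64(488), np.int64(164), np.int64(34)), (291, np.int64(478), np.int64(164), np.int64(31)), (297, np.int64(467), np.int64(156), np.int64(67)), (303, np.int64(457), np.int64(155), np.int64(69)), (309, np.int64(447), np.int64(169), np.int64(3)), (315, np.int64(437), np.int64(169), np.int64(3)), (321, np.int64(427), np.int64(168), np.int64(5)), (327, np.int64(416), np.int64(169), np.int64(2))]
0.7858928571428572 [-0.34072128 -0.06684869  0.93778476] 20.31719678926275 -168.8997031668198 [0.57837794 0.20045951 0.07001732]
```

```bash
cat >> h.py <<'E'
from scipy.spatial.transform import Rotation as Ro
def rows(p,R):
    "delta from measured pose in row units"
    o=ctrl.get_obs(); R0=Ro.from_rotvec(o["tool_rot"]); 
    s=R0.inv().apply(np.array(p)-o["tool_pos"])/.6; t=(R0.inv()*Ro.from_matrix(R)).as_rotvec()/(np.pi/2)
    print("t",round(o["t"],2),"rows",np.round(np.r_[s,t],4),"mm",np.round(s*600,1),"deg",np.round(t*90,1),'F',np.round(o["contact_force"],1))
def down(yaw):
    x=np.array([np.cos(yaw),np.sin(yaw),0]); z=np.array([0,0,-1.]); return np.stack([x,np.cross(z,x),z],-1)
E
python3 - <<'E'
from h import *
from scipy.optimize import minimize
m=ctrl.camera_model("top"); p=cv2.imread("pics/top0.png")
hsv=cv2.cvtColor(p,cv2.COLOR_BGR2HSV)
# wood mask (saturated orange-ish)
roi=np.zeros((480,640),np.uint8); roi[155:330,85:255]=1
wood=((hsv[...,1]>70)&(hsv[...,0]<30)&(roi>0)).astype(np.uint8)
wood=cv2.morphologyEx(wood,cv2.MORPH_OPEN,np.ones((3,3)))
cv2.imwrite("pics/mask.png",wood*255)
t=np.radians(20)
def frame(a):
    ex=np.array([np.cos(a)*np.cos(t),np.sin(a)*np.cos(t),np.sin(t)]); ey=np.array([-np.sin(a),np.cos(a),0]); return ex,ey,np.cross(ex,ey)
def proj(X):
    c=X@m["R"].T+m["t"]; q=c@m["mtx"].T; return q[:,:2]/q[:,2:]
def sil(v):
    ex,ey,n=frame(v[2]); o=np.array([v[0],v[1],.030])
    im=np.zeros((480*4,640*4),np.uint8)
    L=np.array([[x,y,z] for x in(-.012,0) for y in(-.1,.1) for z in(0,.044)]); S=np.array([[x,y,0] for x in(0,.2) for y in(-.1,.1)])
    for B in(L,S):
        q=proj(o+B[:,:1]*ex+B[:,1:2]*ey+B[:,2:]*n); cv2.fillConvexPoly(im,cv2.convexHull(np.round((q+.5)*4).astype(np.int32)),255)
    return cv2.resize(im,(640,480),interpolation=cv2.INTER_AREA)/255.
f=lambda v:np.abs(sil(v)-wood).sum()
r=minimize(f,[.46,.215,np.radians(8)],method="Nelder-Mead",options=dict(initial_simplex=[[.46,.215,.14],[.475,.215,.14],[.46,.225,.14],[.46,.215,.22]],xatol=1e-5))
print(r.x,np.degrees(r.x[2]),r.fun,wood.sum())
np.save("shelf.npy",r.x)
o=(sil(r.x)*255).astype(np.uint8); q=p.copy(); cv2.drawContours(q,cv2.findContours((o>127).astype(np.uint8),0,1)[0],-1,(0,255,0),1)
a=q[150:330,80:260]; b=cv2.cvtColor(wood*255,cv2.COLOR_GRAY2BGR)[150:330,80:260]
cv2.imwrite("pics/fit.png",cv2.resize(np.hstack([a,b]),None,fx=2.2,fy=2.2,interpolation=0))
ex,ey,n=frame(r.x[2]); W=world(np.load("top0.npy"),m)[195:265,135:215].reshape(-1,3); print("surface resid mm",np.median((W-[r.x[0],r.x[1],.03])@n)*1000)
rows([.616,-.2236,.20],down(np.radians(30.2)))
E
```

```text
[0.47389303 0.1910087  0.192641  ] 11.03751646583046 203.19607843137254 16177
surface resid mm 1.997794230216063
t 0.1 rows [ 8.013e-01 -2.986e-01  1.720e-01 -1.200e-03 -2.000e-04 -8.170e-02] mm [ 480.8 -179.1  103.2] deg [-0.1 -0.  -7.4] F [-0.1  0.  -0.1]
```

View pics/fit.png

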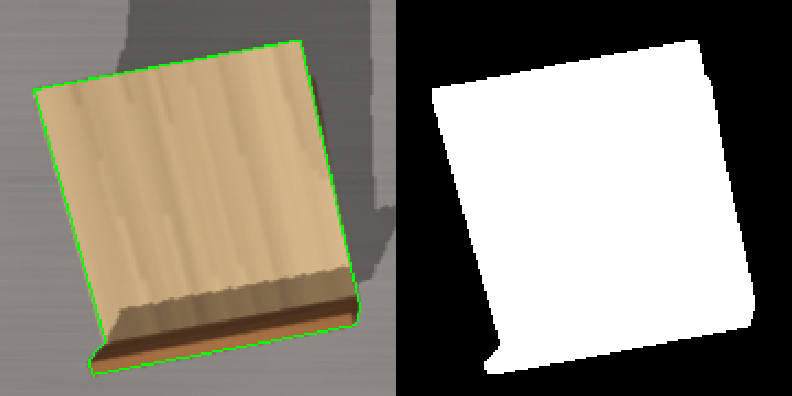

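The fitted outline (green) follows the shelf edges and ledge closely. I'm moving above the big panel.

Call:
apply_moves(
  rows=[0.4,-0.149,0.086,0,0,-0.04,0.801,-0.299,0.172,0,0,-0.082,0.801,-0.299,0.172,0,0,-0.082,0.801,-0.299,0.172,0,0,-0.082,0.801,-0.299,0.172,0,0,-0.082,0.801,-0.299,0.172,0,0,-0.082,0.801,-0.299,0.172,0,0,-0.082,0.801,-0.299,0.172,0,0,-0.082,0.801,-0.299,0.172,0,0,-0.082,0.801,-0.299,0.172,0,0,-0.082,0.801,-0.299,0.172,0,0,-0.082,0.801,-0.299,0.172,0,0,-0.082,0.801,-0.299,0.172,0,0,-0.082,0.801,-0.299,0.172,0,0,-0.082,0.801,-0.299,0.172,0,0,-0.082,0.801,-0.299,0.172,0,0,-0.082],
  grip=1,
)

```text
t: 1.7
tool_pos: [0.6154, -0.225, 0.2011]
tool_rot: [3.033, 0.817, 0.001]
contact_force: [0.2, 0.4, -0.1]
opening: 0.0854
grip_force: 0.0
```

```bash
cat >> h.py <<'E'
def wrist(name,z=.018,thr=110,near=None):
    "white face seen by wrist camera, back-projected on plane z"
    o=ctrl.get_obs(); p,d=ctrl.get_image("wrist"); cv2.imwrite(name,p); m=ctrl.camera_model("wrist")
    T=np.eye(4); T[:3,:3]=Ro.from_rotvec(o["tool_rot"]).as_matrix(); T[:3,3]=o["tool_pos"]; T=T@m["tool_from_camera"]
    hsv=cv2.cvtColor(p,cv2.COLOR_BGR2HSV); b=((p.min(2)>thr)&(hsv[...,1]<45)).astype(np.uint8)
    b=cv2.morphologyEx(b,cv2.MORPH_OPEN,np.ones((5,5)))
    N,l,s,_=cv2.connectedComponentsWithStats(b)
    for k in range(1,N):
        if s[k,4]<1500: continue
        v,u=np.nonzero(l==k); r=np.stack([(u-m["mtx"][0,2])/m["mtx"][0,0],(v-m["mtx"][1,2])/m["mtx"][1,1],np.ones(len(u))],-1)@T[:3,:3].T
        q=T[:3,3]+r*((z-T[2,3])/r[:,2])[:,None]; print(s[k],rect(q[:,:2]))
    return p,d,T
E
python3 - <<'E'
from h import *
for th in(110,140,170): print(th);wrist("pics/w1.png",thr=th)
rows([.616,-.2236,.20],down(np.radians(30.2)))
E
```

```text
110
[  276   167    93   135 11948] (array([ 0.61532581, -0.22469897]), array([96.49272919, 60.85831833]), 30.38864517211914)
[  66  286   81   70 4873] (array([ 0.47876288, -0.11935149]), array([54.88988113, 54.75062561]), -64.20627021789551)
140
[  276   167    93   135 11964] (array([ 0.61539563, -0.2246463 ]), array([96.50462341, 60.85661316]), 30.381502151489258)
[  66  287   81   69 4865] (array([ 0.47870691, -0.11934172]), array([54.91473389, 54.77898788]), -64.18830108642578)
170
[  66  287   81   69 4800] (array([ 0.47842194, -0.11939702]), array([54.70792389, 54.20926285]), -64.18332481384277)
t 1.85 rows [ 0.0013 -0.001   0.0016  0.0002 -0.0001 -0.0002] mm [ 0.8 -0.6  1. ] deg [ 0. -0. -0.] F [-0.4  0.2  0.8]
```

View pics/w1.png

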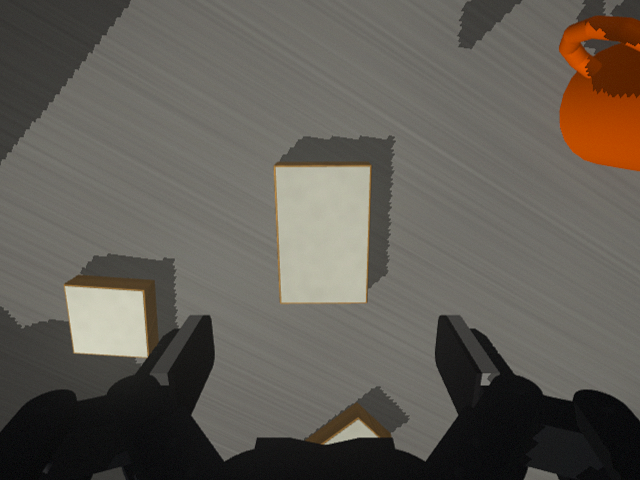

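The wrist view shows the big panel at (322,233), between the fingers. Its position agrees with the top camera's to about 1 mm, so I'm descending to grasp it.

Call:
apply_moves(
  rows=[0,-0.0007,0.07,0,0,0,0,-0.0007,0.14,0,0,0,0,-0.0007,0.18,0,0,0,0,-0.0007,0.2,0,0,0,0,-0.0007,0.207,0,0,0,0,-0.0007,0.207,0,0,0,0,-0.0007,0.207,0,0,0],
)

```text
t: 2.55
tool_pos: [0.6169, -0.2243, 0.0786]
tool_rot: [3.031, 0.818, 0.004]
contact_force: [-0.4, -0.4, 0.0]
opening: 0.0854
grip_force: 0.0
```

Call:
apply_moves(
  rows=[0,0,0,0,0,0,0,0,0,0,0,0,0,0,0,0,0,0,0,0,0,0,0,0,0,0,0,0,0,0,0,0,0,0,0,0,0,0,0,0,0,0,0,0,0,0,0,0],
  grip=0,
  grip_force=35,
)

```text
t: 3.35
tool_pos: [0.6167, -0.2241, 0.0785]
tool_rot: [3.031, 0.819, 0.003]
contact_force: [-0.3, 1.2, 6.5]
opening: 0.0626
grip_force: 39.0
```

Call:
apply_moves(
  rows=[0,0,-0.01,0,0,0,0,0,-0.04,0,0,0,0,0,-0.1,0,0,0,0,0,-0.16,0,0,0,0,0,-0.2,0,0,0,0,0,-0.2,0,0,0,0,0,-0.2,0,0,0],
)

```text
t: 4.05
tool_pos: [0.6158, -0.2236, 0.1974]
tool_rot: [3.032, 0.819, 0.002]
contact_force: [-0.1, -0.6, -1.2]
opening: 0.0624
grip_force: 38.7
```

```bash
cat >> h.py <<'E'
def shelf():
    v=np.load("shelf.npy"); t=np.radians(20); a=v[2]
    ex=np.array([np.cos(a)*np.cos(t),np.sin(a)*np.cos(t),np.sin(t)]); ey=np.array([-np.sin(a),np.cos(a),0]); n=np.cross(ex,ey)
    return np.array([v[0],v[1],.03]),np.stack([ex,ey,n],-1)
def toshelf(x,y,z):
    "rows to TCP at shelf coords"
    o,F=shelf(); R=np.stack([F[:,0],-F[:,1],-F[:,2]],-1); ob=ctrl.get_obs(); print("now shelf mm",np.round((ob["tool_pos"]-o)@F*1000,1),"F shelf",np.round(ob["contact_force"]@F,1),"open",ob["opening"],ob["grip_force"])
    rows(o+F@np.array([x,y,z]),R)
E
python3 - <<'E'
from h import *
p,d,T=wrist("pics/w2.png"); toshelf(.0632,0,.1645)
print(ctrl.tip_extent)
E
```

```text
[  248   249   162   188 22245] (array([ 0.54104645, -0.26846616]), array([160.68786621, 116.72278595]), 30.235225677490234)
[  64  290   82   70 4984] (array([ 0.47871582, -0.1193542 ]), array([54.91349792, 54.84233093]), -64.24942207336426)
now shelf mm [ 112.3 -433.7  135.4] F shelf [-1.1  0.  -1. ] open 0.06286348303933624 38.665743470191956
t 4.1 rows [ 0.1493 -0.7134 -0.0168 -0.038   0.2208  0.211 ] mm [  89.6 -428.   -10.1] deg [-3.4 19.9 19. ] F [-0.7 -0.1 -1.3]
0.0726
```

View pics/w2.png

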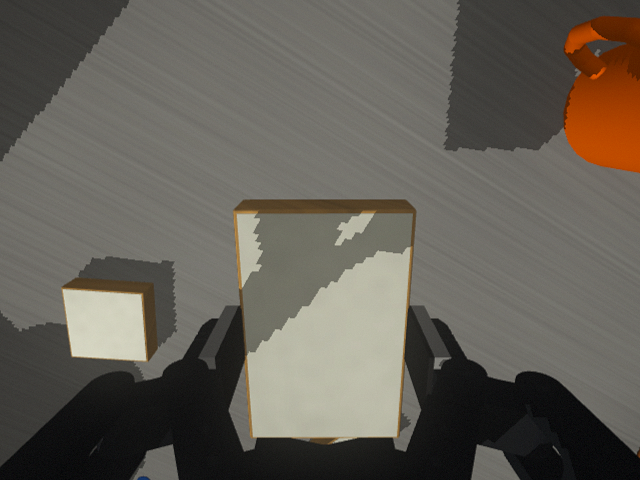

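The panel is held squarely between the pads, at about (325,325). I'm carrying it over the shelf.

Call:
apply_moves(
  rows=[0.01,-0.05,-0.02,-0.003,0.016,0.015,0.03,-0.12,-0.04,-0.007,0.04,0.038,0.05,-0.19,-0.06,-0.01,0.065,0.06,0.06,-0.26,-0.06,-0.014,0.09,0.08,0.07,-0.33,-0.06,-0.018,0.11,0.105,0.085,-0.4,-0.06,-0.022,0.13,0.125,0.1,-0.47,-0.06,-0.026,0.15,0.145,0.115,-0.54,-0.05,-0.03,0.17,0.165,0.13,-0.61,-0.04,-0.033,0.19,0.185,0.14,-0.67,-0.03,-0.036,0.205,0.2,0.1493,-0.7134,-0.0168,-0.038,0.2208,0.211,0.1493,-0.7134,-0.0168,-0.038,0.2208,0.211,0.1493,-0.7134,-0.0168,-0.038,0.2208,0.211,0.1493,-0.7134,-0.0168,-0.038,0.2208,0.211,0.1493,-0.7134,-0.0168,-0.038,0.2208,0.211],
)

```text
t: 5.6
tool_pos: [0.4782, 0.1904, 0.2066]
tool_rot: [-3.048, -0.292, -0.539]
contact_force: [0.1, 0.1, 0.5]
opening: 0.0624
grip_force: 38.8
```

```bash
python3 - <<'E'
from h import *
toshelf(.0632,0,.0845)
p,d,T=wrist("pics/w3.png"); 
E
```

```text
now shelf mm [ 64.2  -1.5 164.6] F shelf [0.2 0.1 0.4] open 0.06241056634456415 38.77700328826904
t 5.6 rows [-0.0018 -0.0027  0.1335  0.0011 -0.0007 -0.0008] mm [-1.1 -1.6 80.1] deg [ 0.1 -0.1 -0.1] F [0.1 0.1 0.5]
[  247   274   161   164 20932] (array([0.45835757, 0.18282103]), array([116.86496735, 116.18502045]), -78.54835414886475)
```

View pics/w3.png

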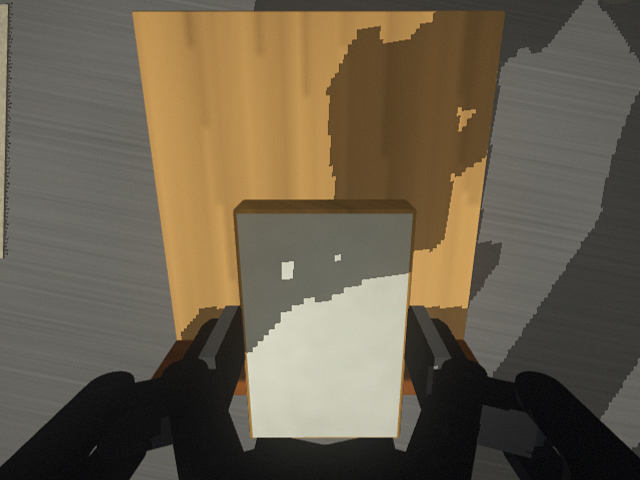

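The panel is centred over the board and parallel to it; the shelf's top corners are at (135,12) and (505,12). I'm lowering it.

Call:
apply_moves(
  rows=[-0.001,-0.0027,0.03,0,0,0,-0.0018,-0.0027,0.07,0,0,0,-0.0018,-0.0027,0.1,0,0,0,-0.0018,-0.0027,0.12,0,0,0,-0.0018,-0.0027,0.13,0,0,0,-0.0018,-0.0027,0.133,0,0,0,-0.0018,-0.0027,0.133,0,0,0,-0.0018,-0.0027,0.133,0,0,0],
)

```text
t: 6.45
tool_pos: [0.5037, 0.198, 0.1323]
tool_rot: [-3.047, -0.295, -0.542]
contact_force: [0.1, -0.4, -1.4]
opening: 0.0626
grip_force: 38.8
```

Call:
apply_moves(
  rows=[0,0,0.003,0,0,0,0,0,0.005,0,0,0,0,0,0.007,0,0,0,0,0,0.007,0,0,0,0,0,0.007,0,0,0],
)

```text
t: 6.95
tool_pos: [0.5046, 0.1981, 0.1273]
tool_rot: [-3.048, -0.295, -0.539]
contact_force: [-0.1, 0.6, -1.0]
opening: 0.0623
grip_force: 38.8
```

```bash
python3 - <<'E'
from h import *
toshelf(.0632,0,.0785)
E
```

```text
now shelf mm [62.8  1.1 80.7] F shelf [-0.3  0.6 -0.9] open 0.0623247799455892 38.77366840839386
t 6.95 rows [ 0.0006  0.0019  0.0036  0.0006 -0.0007  0.0002] mm [0.4 1.1 2.2] deg [ 0.1 -0.1  0. ] F [-0.1  0.6 -1. ]
```

Call:
apply_moves(
  rows=[0,0,0.0015,0,0,0,0,0,0.003,0,0,0,0,0,0.003,0,0,0],
)

```text
t: 7.25
tool_pos: [0.5052, 0.1983, 0.1259]
tool_rot: [-3.048, -0.295, -0.539]
contact_force: [-3.0, -0.4, 3.3]
opening: 0.0628
grip_force: 39.2
```

Call:
apply_moves(
  rows=[0,0,0.0015,0,0,0,0,0,0.0025,0,0,0,0,0,0.0025,0,0,0],
)

```text
t: 7.55
tool_pos: [0.5054, 0.1984, 0.1258]
tool_rot: [-3.049, -0.295, -0.536]
contact_force: [-15.4, -3.0, 17.4]
opening: 0.0627
grip_force: 41.1
```

Call:
apply_moves(
  rows=[0,0,-0.0025,0,0,0,-0.004,0,-0.0027,0,0,0,-0.008,0,-0.0027,0,0,0,-0.012,0,-0.0027,0,0,0,-0.014,0,-0.0027,0,0,0,-0.014,0,-0.0027,0,0,0,-0.014,0,-0.0027,0,0,0],
)

```text
t: 8.25
tool_pos: [0.4975, 0.1967, 0.123]
tool_rot: [-3.048, -0.295, -0.54]
contact_force: [-1.3, 0.0, 3.3]
opening: 0.0626
grip_force: 39.2
```

```bash
python3 - <<'E'
from h import *
toshelf(.0512,0,.0785)
E
```

```text
now shelf mm [54.6  1.1 79.1] F shelf [-0.1  0.3  3.6] open 0.06263581545205353 39.220789074897766
t 8.25 rows [-0.0057  0.0018  0.0011  0.0007 -0.0009  0.0002] mm [-3.4  1.1  0.6] deg [ 0.1 -0.1  0. ] F [-1.3  0.   3.3]
```

Call:
apply_moves(
  rows=[-0.0015,0.0015,0,0,0,0,-0.003,0.0015,0,0,0,0,-0.0045,0.0015,0,0,0,0,-0.0045,0.0015,0,0,0,0],
)

```text
t: 8.65
tool_pos: [0.4952, 0.1953, 0.1221]
tool_rot: [-3.048, -0.295, -0.54]
contact_force: [-0.0, 0.3, 2.4]
opening: 0.0629
grip_force: 39.1
```

Call:
apply_moves(
  rows=[-0.001,0,0,0,0,0,-0.002,0,0,0,0,0,-0.002,0,0,0,0,0],
)

```text
t: 8.95
tool_pos: [0.4941, 0.1951, 0.1217]
tool_rot: [-3.048, -0.295, -0.54]
contact_force: [0.9, 0.1, 3.5]
opening: 0.0628
grip_force: 39.2
```

```bash
python3 - <<'E'
from h import *
toshelf(.0512,0,.0785)
E
```

```text
now shelf mm [50.8  0.2 79.1] F shelf [ 2.1 -0.1  3. ] open 0.06282719433153504 39.196869134902954
t 8.95 rows [ 0.0007  0.0003  0.001   0.0007 -0.0011  0.0002] mm [0.4 0.2 0.6] deg [ 0.1 -0.1  0. ] F [0.9 0.1 3.5]
```

Call:
apply_moves(
  rows=[-0.001,0,0,0,0,0,-0.002,0,0,0,0,0,-0.002,0,0,0,0,0],
)

```text
t: 9.25
tool_pos: [0.493, 0.1949, 0.1213]
tool_rot: [-3.048, -0.295, -0.54]
contact_force: [-0.8, 0.5, 4.1]
opening: 0.0629
grip_force: 39.2
```

Call:
apply_moves(
  rows=[-0.001,0,0,0,0,0,-0.002,0,0,0,0,0,-0.002,0,0,0,0,0],
)

```text
t: 9.55
tool_pos: [0.4923, 0.1948, 0.1211]
tool_rot: [-3.047, -0.294, -0.542]
contact_force: [2.8, 1.6, 3.1]
opening: 0.0624
grip_force: 39.0
```

Call:
apply_moves(
  rows=[-0.001,0,0,0,0,0,-0.002,0,0,0,0,0,-0.002,0,0,0,0,0],
)

```text
t: 9.85
tool_pos: [0.492, 0.1947, 0.1213]
tool_rot: [-3.046, -0.294, -0.546]
contact_force: [6.4, 1.3, 1.6]
opening: 0.0629
grip_force: 38.7
```

```bash
python3 - <<'E'
from h import *
toshelf(.0512,0,.0785)
E
```

```text
now shelf mm [48.6  0.2 79.5] F shelf [ 6.7  0.1 -0.7] open 0.0628996107527085 38.73538255691528
t 9.85 rows [ 0.0044  0.0003  0.0016  0.0005 -0.0035 -0.0001] mm [2.6 0.2 1. ] deg [ 0.  -0.3 -0. ] F [6.4 1.3 1.6]
```

Force up the slope has risen to 6.7 N, so the panel is against the ledge. I'm pressing it lightly flat, then releasing.

Call:
apply_moves(
  rows=[0.0005,0,0.001,0,0,0,0.0008,0,0.0015,0,0,0,0.0008,0,0.0015,0,0,0,0.0008,0,0.0015,0,0,0],
)

```text
t: 10.25
tool_pos: [0.4923, 0.1948, 0.121]
tool_rot: [-3.047, -0.294, -0.543]
contact_force: [-0.5, -0.2, 8.9]
opening: 0.0629
grip_force: 39.7
```

Call:
apply_moves(
  rows=[0,0,0,0,0,0,0,0,0,0,0,0,0,0,0,0,0,0,0,0,0,0,0,0,0,0,0,0,0,0,0,0,0,0,0,0],
  grip=1,
)

```text
t: 10.85
tool_pos: [0.4912, 0.1946, 0.1193]
tool_rot: [-3.048, -0.295, -0.539]
contact_force: [0.4, 0.2, -0.2]
opening: 0.0855
grip_force: 0.0
```

Call:
apply_moves(
  rows=[0,0,-0.02,0,0,0,0,0,-0.06,0,0,0,0,0,-0.12,0,0,0,0,0,-0.18,0,0,0,0,0,-0.22,0,0,0,0,0,-0.22,0,0,0,0,0,-0.22,0,0,0],
)

```text
t: 11.55
tool_pos: [0.447, 0.1861, 0.2437]
tool_rot: [-3.047, -0.295, -0.541]
contact_force: [-0.4, -0.2, 0.3]
opening: 0.0856
grip_force: 0.0
```

```bash
python3 - <<'E'
from h import *
toshelf(.0512,0,.0785)
o,F=shelf(); m=ctrl.camera_model("wrist")
p,d,T=wrist("pics/w4.png")
K=m["mtx"]; hsv=cv2.cvtColor(p,cv2.COLOR_BGR2HSV); b=((p.min(2)>60)&(hsv[...,1]<50)).astype(np.uint8)
# project onto plane at shelf height .018
v,u=np.mgrid[:480,:640]; r=np.stack([(u-K[0,2])/K[0,0],(v-K[1,2])/K[1,1],np.ones(u.shape)],-1)@T[:3,:3].T
n=F[:,2]; q=T[:3,3]+r*(((o-T[:3,3])@n+.018)/(r@n))[...,None]; s=(q-o)@F
b*=((abs(s[...,1])<.06)&(s[...,0]>-.02)&(s[...,0]<.14)).astype(np.uint8)
N,l,st,_=cv2.connectedComponentsWithStats(b); k=1+st[1:,4].argmax(); print(st[k],rect(s[l==k][:,:2]))
rows([.455,-.3338,.20],down(np.radians(-18)))
E
```

```text
now shelf mm [ 47.4   0.3 210.1] F shelf [-0.4 -0.2  0.4] open 0.08557220206291931 0.0
t 11.55 rows [ 5.900e-03  4.000e-04  2.194e-01  6.000e-04 -1.300e-03  1.000e-04] mm [  3.5   0.2 131.7] deg [ 0.1 -0.1  0. ] F [-0.4 -0.2  0.3]
[  280   166    90   118 10134] (array([0.52331268, 0.19963094]), array([97.29426575, 74.23965454]), 11.032876968383789)
[  280   166    90   131 11274] (array([ 0.04797751, -0.00092122]), array([96.23487091, 61.00969696]), -0.0560302734375)
t 11.6 rows [-0.1672  0.8529  0.0152 -0.0555 -0.2173  0.3194] mm [-100.3  511.7    9.1] deg [ -5.  -19.6  28.7] F [-0.6 -0.1  0.3]
```

View pics/w4.png

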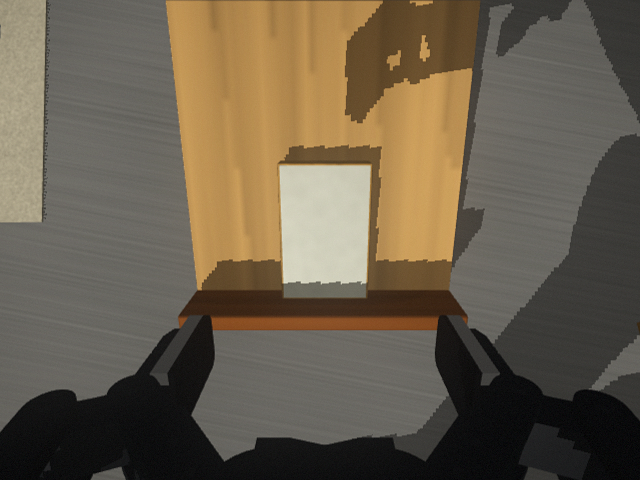

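The big panel lies square on the board, lower edge at the ledge (row 298), 1 mm off centre. Next is the small panel.

Call:
apply_moves(
  rows=[-0.01,0.04,-0.01,-0.003,-0.011,0.015,-0.025,0.11,-0.02,-0.007,-0.028,0.04,-0.04,0.18,-0.02,-0.012,-0.046,0.067,-0.055,0.26,-0.02,-0.017,-0.066,0.097,-0.07,0.34,-0.02,-0.022,-0.087,0.127,-0.085,0.42,-0.02,-0.027,-0.107,0.157,-0.1,0.5,-0.015,-0.033,-0.127,0.187,-0.115,0.58,-0.01,-0.038,-0.148,0.217,-0.13,0.66,0,-0.043,-0.168,0.247,-0.145,0.74,0.005,-0.048,-0.19,0.277,-0.16,0.81,0.01,-0.053,-0.208,0.304,-0.1672,0.853,0.0152,-0.0555,-0.2173,0.3194,-0.1672,0.853,0.0152,-0.0555,-0.2173,0.3194,-0.1672,0.853,0.0152,-0.0555,-0.2173,0.3194,-0.1672,0.853,0.0152,-0.0555,-0.2173,0.3194,-0.1672,0.853,0.0152,-0.0555,-0.2173,0.3194],
)

```text
t: 13.2
tool_pos: [0.4555, -0.3325, 0.2007]
tool_rot: [-3.102, 0.489, -0.002]
contact_force: [0.6, 0.1, 0.2]
opening: 0.085
grip_force: 0.0
```

```bash
python3 - <<'E'
from h import *
wrist("pics/w5.png",thr=100)
rows([.455,-.3338,.077],down(np.radians(-18)))
E
```

```text
[     0      0    640    456 187353] (array([ 0.43181329, -0.33087131]), array([456.222229  , 333.57510376]), 72.04923248291016)
[   0   29  109   60 2240] (array([ 0.61488501, -0.21156488]), array([74.89131165, 15.72421169]), 89.99409484863281)
[ 295  185   65  107 6621] (array([ 0.45398969, -0.33479776]), array([76.59533691, 42.80928421]), -17.457923889160156)
[   0  248   84   93 4761] (array([ 0.47925073, -0.11861624]), array([54.80866241, 54.77708054]), -64.18221282958984)
t 13.25 rows [-0.0006  0.0024  0.2068 -0.0007 -0.001   0.0009] mm [ -0.4   1.4 124.1] deg [-0.1 -0.1  0.1] F [ 0.5  0.3 -0.5]
```

View pics/w5.png

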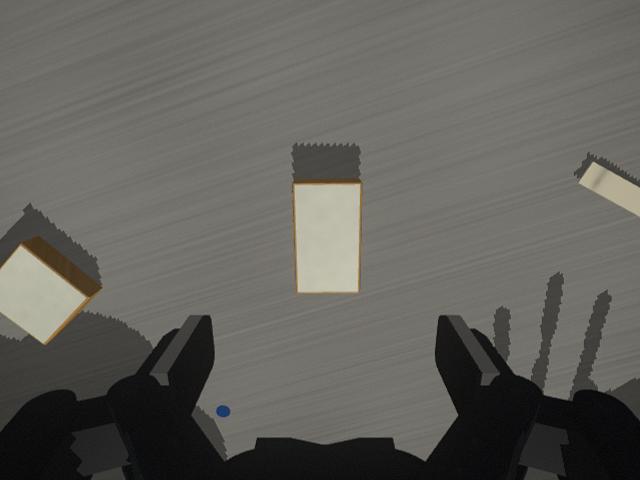

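The small panel is at about (328,238), clear of everything. I'm descending to grasp it.

Call:
apply_moves(
  rows=[-0.001,0.0032,0.05,0,0,-0.002,-0.001,0.0032,0.12,0,0,-0.003,-0.001,0.0032,0.17,0,0,-0.003,-0.001,0.0032,0.19,0,0,-0.003,-0.001,0.0032,0.196,0,0,-0.003,-0.001,0.0032,0.196,0,0,-0.003,-0.001,0.0032,0.196,0,0,-0.003],
)

```text
t: 13.95
tool_pos: [0.4556, -0.3362, 0.0857]
tool_rot: [3.103, -0.483, 0.007]
contact_force: [-0.1, 0.5, -0.0]
opening: 0.0855
grip_force: 0.0
```

Call:
apply_moves(
  rows=[0,0,0,0,0,0,0,0,0,0,0,0,0,0,0,0,0,0,0,0,0,0,0,0,0,0,0,0,0,0,0,0,0,0,0,0,0,0,0,0,0,0,0,0,0,0,0,0],
  grip=0,
  grip_force=35,
)

```text
t: 14.75
tool_pos: [0.455, -0.3358, 0.0847]
tool_rot: [3.104, -0.484, 0.004]
contact_force: [-1.5, 0.7, 5.3]
opening: 0.0445
grip_force: 36.0
```

```bash
python3 - <<'E'
from h import *
o=ctrl.get_obs(); print(o["tool_pos"],o["opening"],o["grip_force"],o["contact_force"],ctrl.tip_extent)
R=Ro.from_rotvec(o["tool_rot"]); print("panel centre in tool",R.inv().apply(np.array([.4543,-.3342,.0])-o["tool_pos"])*1000, R.as_matrix()[:,2])
E
```

```text
[ 0.45502956 -0.33583685  0.08466164] 0.04450972949619583 35.98535478115082 [-1.49635847  0.69155215  5.30862978] 0.0726
panel centre in tool [-1.43365511 -1.31623856 84.65823349] [ 2.77763095e-03 -6.31581137e-04 -9.99995943e-01]
```

Call:
apply_moves(
  rows=[0,0,-0.01,0,0,0,0,0,-0.04,0,0,0,0,0,-0.1,0,0,0,0,0,-0.17,0,0,0,0,0,-0.23,0,0,0,0,0,-0.25,0,0,0,0,0,-0.25,0,0,0,0,0,-0.25,0,0,0],
)

```text
t: 15.55
tool_pos: [0.4536, -0.3348, 0.2315]
tool_rot: [-3.102, 0.484, 0.001]
contact_force: [-0.5, 1.0, -1.8]
opening: 0.0446
grip_force: 35.9
```

```bash
python3 - <<'E'
from h import *
toshelf(.0494,.0003,.18)
E
```

```text
now shelf mm [ -44.4 -512.1  230.6] F shelf [-0.9  1.  -1.6] open 0.04461480220021526 35.902812480926514
t 15.55 rows [-0.257  -0.8332  0.028   0.0542  0.2179 -0.3167] mm [-154.2 -499.9   16.8] deg [  4.9  19.6 -28.5] F [-0.5  1.  -1.8]
```

Call:
apply_moves(
  rows=[-0.012,-0.04,-0.01,0.0026,0.0105,-0.015,-0.033,-0.11,-0.02,0.007,0.029,-0.042,-0.055,-0.18,-0.02,0.0117,0.047,-0.068,-0.08,-0.26,-0.02,0.017,0.068,-0.099,-0.105,-0.34,-0.02,0.022,0.089,-0.129,-0.13,-0.42,-0.02,0.027,0.11,-0.16,-0.155,-0.5,-0.02,0.0325,0.131,-0.19,-0.18,-0.58,-0.01,0.0377,0.152,-0.22,-0.204,-0.66,0,0.043,0.173,-0.251,-0.226,-0.73,0.01,0.0475,0.191,-0.277,-0.245,-0.79,0.02,0.0514,0.207,-0.3,-0.257,-0.8332,0.028,0.0542,0.2179,-0.3167,-0.257,-0.8332,0.028,0.0542,0.2179,-0.3167,-0.257,-0.8332,0.028,0.0542,0.2179,-0.3167,-0.257,-0.8332,0.028,0.0542,0.2179,-0.3167,-0.257,-0.8332,0.028,0.0542,0.2179,-0.3167],
)

```text
t: 17.15
tool_pos: [0.4597, 0.1868, 0.2165]
tool_rot: [-3.05, -0.293, -0.54]
contact_force: [-0.2, 0.4, -0.3]
opening: 0.0446
grip_force: 36.0
```

```bash
python3 - <<'E'
from h import *
toshelf(.0494,.0003,.111)
wrist("pics/w6.png")
E
```

```text
now shelf mm [ 50.   -1.4 180.3] F shelf [-0.2  0.4 -0.3] open 0.044589175370546255 36.00017845630646
t 17.15 rows [-0.0011 -0.0033  0.1155  0.0019 -0.0006 -0.0005] mm [-0.6 -2.  69.3] deg [ 0.2 -0.1 -0. ] F [-0.2  0.4 -0.3]
[ 271  176   74   46 3302] (array([0.55043445, 0.21584789]), array([55.60420227, 34.39493942]), -79.04178428649902)
[  272   264   109   144 11514] (array([0.45193741, 0.18243143]), array([106.93840027,  81.05439758]), 10.63810920715332)
```

View pics/w6.png

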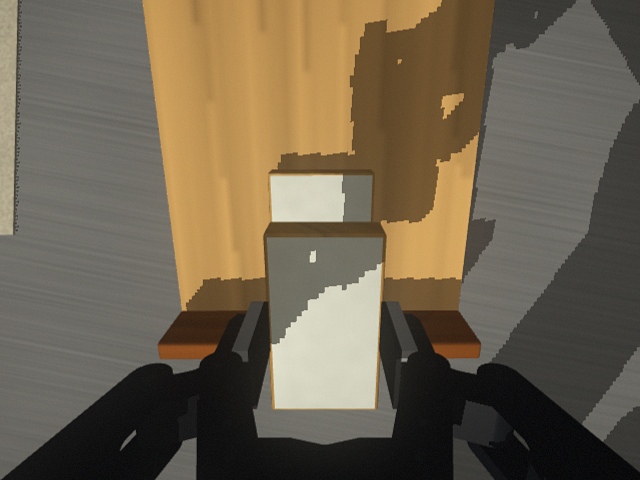

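The small panel is held square (265–385 px) over the big one (270–373 px). I'm correcting 2 mm sideways and lowering it.

Call:
apply_moves(
  rows=[-0.001,-0.0031,0.03,0.001,0,0,-0.001,-0.0031,0.06,0.0019,0,0,-0.001,-0.0031,0.09,0.0019,0,0,-0.001,-0.0031,0.105,0.0019,0,0,-0.001,-0.0031,0.113,0.0019,0,0,-0.001,-0.0031,0.1155,0.0019,0,0,-0.001,-0.0031,0.1155,0.0019,0,0,-0.001,-0.0031,0.1155,0.0019,0,0],
)

```text
t: 18.0
tool_pos: [0.4825, 0.194, 0.1526]
tool_rot: [-3.045, -0.296, -0.542]
contact_force: [-0.0, 0.3, -0.5]
opening: 0.0444
grip_force: 36.0
```

```bash
python3 - <<'E'
from h import *
toshelf(.0494,.0003,.1035)
E
```

```text
now shelf mm [ 50.4   1.3 112.1] F shelf [-0.2  0.3 -0.5] open 0.044411558944041196 35.998132824897766
t 18.0 rows [-0.0017  0.0016  0.0144 -0.0005 -0.002   0.0006] mm [-1.   1.   8.6] deg [-0.  -0.2  0. ] F [-0.   0.3 -0.5]
```

Call:
apply_moves(
  rows=[0,0.0016,0.003,0,0,0,0,0.0016,0.006,0,0,0,0,0.0016,0.009,0,0,0,0,0.0016,0.011,0,0,0,0,0.0016,0.011,0,0,0],
)

```text
t: 18.5
tool_pos: [0.4844, 0.1934, 0.1452]
tool_rot: [-3.046, -0.296, -0.539]
contact_force: [0.5, 0.8, -1.5]
opening: 0.0445
grip_force: 36.0
```

Call:
apply_moves(
  rows=[0,0,0.0015,0,0,0,0,0,0.0025,0,0,0,0,0,0.0025,0,0,0],
)

```text
t: 18.8
tool_pos: [0.4851, 0.1935, 0.1441]
tool_rot: [-3.046, -0.296, -0.54]
contact_force: [0.0, -0.9, -0.9]
opening: 0.0446
grip_force: 36.0
```

```bash
python3 - <<'E'
from h import *
toshelf(.0494,.0003,.1035)
E
```

```text
now shelf mm [ 49.8   0.3 103.3] F shelf [-0.4 -0.9 -0.8] open 0.04462128463270256 36.03900074958801
t 18.8 rows [-0.0007  0.     -0.0003 -0.0004 -0.0011  0.0006] mm [-0.4  0.  -0.2] deg [-0.  -0.1  0.1] F [ 0.  -0.9 -0.9]
```

Call:
apply_moves(
  rows=[0,0,0.001,0,0,0,0,0,0.002,0,0,0,0,0,0.002,0,0,0],
)

```text
t: 19.1
tool_pos: [0.4853, 0.1936, 0.144]
tool_rot: [-3.047, -0.296, -0.537]
contact_force: [-10.5, -3.3, 10.5]
opening: 0.0447
grip_force: 37.5
```

Call:
apply_moves(
  rows=[0,0,0.0008,0,0,0,0,0,0.0015,0,0,0,0,0,0.0015,0,0,0],
)

```text
t: 19.4
tool_pos: [0.4854, 0.1936, 0.144]
tool_rot: [-3.047, -0.297, -0.536]
contact_force: [-16.6, -4.7, 19.4]
opening: 0.0448
grip_force: 38.5
```

Call:
apply_moves(
  rows=[0,0,-0.003,0,0,0,-0.004,0,-0.0032,0,0,0,-0.008,0,-0.0032,0,0,0,-0.012,0,-0.0032,0,0,0,-0.0133,0,-0.0032,0,0,0,-0.0133,0,-0.0032,0,0,0,-0.0133,0,-0.0032,0,0,0],
)

```text
t: 20.1
tool_pos: [0.4779, 0.1921, 0.1414]
tool_rot: [-3.046, -0.296, -0.54]
contact_force: [-1.2, -0.7, 4.5]
opening: 0.0442
grip_force: 36.5
```

```bash
python3 - <<'E'
from h import *
toshelf(.0394,.0003,.1032)
E
```

```text
now shelf mm [ 42.    0.3 103.3] F shelf [ 0.3 -0.5  4.7] open 0.04424003716732347 36.450796723365784
t 20.1 rows [-0.0044 -0.      0.0002 -0.0005 -0.0013  0.0006] mm [-2.6 -0.   0.1] deg [-0.  -0.1  0.1] F [-1.2 -0.7  4.5]
```

Call:
apply_moves(
  rows=[-0.0012,0,0,0,0,0,-0.0024,0,0,0,0,0,-0.003,0,0,0,0,0,-0.003,0,0,0,0,0],
)

```text
t: 20.5
tool_pos: [0.4763, 0.1918, 0.1408]
tool_rot: [-3.046, -0.296, -0.541]
contact_force: [1.2, 0.5, 4.2]
opening: 0.0442
grip_force: 36.4
```

Call:
apply_moves(
  rows=[-0.001,0,0,0,0,0,-0.002,0,0,0,0,0,-0.002,0,0,0,0,0],
)

```text
t: 20.8
tool_pos: [0.4754, 0.1916, 0.1405]
tool_rot: [-3.045, -0.296, -0.542]
contact_force: [3.3, 0.7, 3.4]
opening: 0.0442
grip_force: 36.2
```

```bash
python3 - <<'E'
from h import *
toshelf(.0394,.0003,.1032)
E
```

```text
now shelf mm [ 39.3   0.3 103.3] F shelf [4.4 0.1 2.1] open 0.044169707145987225 36.24128043651581
t 20.8 rows [ 0.0002 -0.      0.0001 -0.0005 -0.002   0.0005] mm [ 0.1 -0.   0.1] deg [-0.  -0.2  0. ] F [3.3 0.7 3.4]
```

Call:
apply_moves(
  rows=[-0.001,0,0,0,0,0,-0.0015,0,0,0,0,0,-0.0015,0,0,0,0,0],
)

```text
t: 21.1
tool_pos: [0.4752, 0.1916, 0.1407]
tool_rot: [-3.044, -0.296, -0.545]
contact_force: [6.6, 1.3, 1.6]
opening: 0.0448
grip_force: 36.0
```

Call:
apply_moves(
  rows=[-0.001,0,0,0,0,0,-0.0015,0,0,0,0,0,-0.0015,0,0,0,0,0],
)

```text
t: 21.4
tool_pos: [0.475, 0.1915, 0.1409]
tool_rot: [-3.044, -0.295, -0.548]
contact_force: [8.4, 1.2, 1.4]
opening: 0.0442
grip_force: 35.9
```

```bash
python3 - <<'E'
from h import *
toshelf(.0394,.0003,.1032)
E
```

```text
now shelf mm [ 39.    0.3 103.8] F shelf [ 8.4 -0.5 -1.5] open 0.044193040444783026 35.916776061058044
t 21.4 rows [ 0.0007 -0.0001  0.001  -0.0006 -0.0046  0.0005] mm [ 0.4 -0.   0.6] deg [-0.1 -0.4  0. ] F [8.4 1.2 1.4]
```

The small panel is against the ledge too. I'm pressing it flat and releasing, then backing away.

Call:
apply_moves(
  rows=[0.0005,0,0.001,0,0,0,0.001,0,0.0018,0,0,0,0.001,0,0.0018,0,0,0,0.001,0,0.0018,0,0,0],
)

```text
t: 21.8
tool_pos: [0.4754, 0.1916, 0.1404]
tool_rot: [-3.045, -0.296, -0.544]
contact_force: [0.5, -1.2, 9.1]
opening: 0.0444
grip_force: 36.9
```

Call:
apply_moves(
  rows=[0,0,0,0,0,0,0,0,0,0,0,0,0,0,0,0,0,0,0,0,0,0,0,0,0,0,0,0,0,0,0,0,0,0,0,0],
  grip=1,
)

```text
t: 22.4
tool_pos: [0.4741, 0.1913, 0.1384]
tool_rot: [-3.046, -0.296, -0.539]
contact_force: [0.2, -0.2, -0.0]
opening: 0.0852
grip_force: 0.0
```

Call:
apply_moves(
  rows=[0,0,-0.02,0,0,0,0,0,-0.06,0,0,0,0,0,-0.12,0,0,0,0,0,-0.18,0,0,0,0,0,-0.2,0,0,0,0,0,-0.2,0,0,0,0,0,-0.2,0,0,0],
)

```text
t: 23.1
tool_pos: [0.4335, 0.1833, 0.25]
tool_rot: [-3.047, -0.296, -0.537]
contact_force: [-0.5, -0.3, -0.3]
opening: 0.0854
grip_force: 0.0
```

```bash
python3 - <<'E'
from h import *
o,F=shelf(); m=ctrl.camera_model("wrist")
p,d,T=wrist("pics/w7.png")
K=m["mtx"]; hsv=cv2.cvtColor(p,cv2.COLOR_BGR2HSV); b=((p.min(2)>60)&(hsv[...,1]<50)).astype(np.uint8)
v,u=np.mgrid[:480,:640]; r=np.stack([(u-K[0,2])/K[0,0],(v-K[1,2])/K[1,1],np.ones(u.shape)],-1)@T[:3,:3].T
n=F[:,2]
for h in(.018,.036):
    q=T[:3,3]+r*(((o-T[:3,3])@n+h)/(r@n))[...,None]; s=(q-o)@F
    bb=b*((abs(s[...,1])<.06)&(s[...,0]>-.02)&(s[...,0]<.14)).astype(np.uint8)
    N,l,st,_=cv2.connectedComponentsWithStats(bb)
    for k in range(1,N):
        if st[k,4]>400: print(h,st[k],rect(s[l==k][:,:2]))
X=np.stack([(u-K[0,2])/K[0,0]*d,(v-K[1,2])/K[1,1]*d,d],-1)@T[:3,:3].T+T[:3,3]; S=(X-o)@F
for a in(.01,.025,.04,.055,.07,.09): 
    k=(abs(S[...,0]-a)<.006)&(abs(S[...,1])<.018)&(d>0); print(a,k.sum(),np.round(np.median(S[k][:,2])*1000,1))
print(ctrl.get_obs()["t"])
E
```

```text
[ 281  148   88  116 2058] (array([0.52559314, 0.20030869]), array([97.80810547, 74.07722473]), 11.082781791687012)
[ 293  181   64  106 6526] (array([0.50224615, 0.19572476]), array([88.84830475, 53.481884  ]), 11.086738586425781)
0.018 [ 281  147   88  131 3887] (array([ 0.04807354, -0.00088889]), array([97.00421906, 60.98752594]), -0.03954315185546875)
0.018 [ 292  181   65  107 6590] (array([ 0.0321497 , -0.00068146]), array([82.03929901, 45.95916748]), -0.01316070556640625)
0.036 [ 281  147   88  131 3887] (array([ 0.05254279, -0.00089033]), array([90.62189484, 56.97489548]), -0.03954315185546875)
0.036 [ 292  181   65  107 6590] (array([ 0.03766664, -0.00069654]), array([76.64160156, 42.93532181]), -0.01316070556640625)
0.036 [242 309 163   3 405] (array([-0.01917731,  0.0001926 ]), array([119.54433441,   1.64491534]), -89.92795552313328)
0.01 782 37.7
0.025 832 37.7
0.04 962 37.8
0.055 1199 38.0
0.07 969 37.7
0.09 899 19.7
23.15
```

View pics/w7.png

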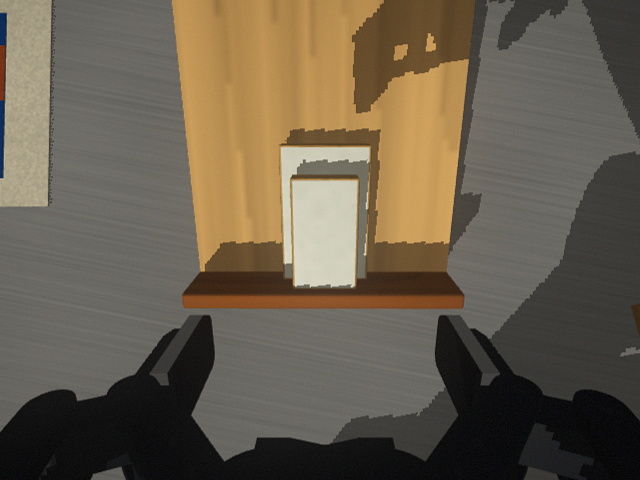

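The final view shows the small panel flat and centred on the big one, 0.2 mm off, with both lower edges at the ledge (rows 278–288).

```bash
python3 -c "
from station import ctrl
print(ctrl.finish_job())"
```

```text
the job is handed in; nothing more can be done
None
```

I laid the big panel up the slope with its lower edge against the ledge and about 1 mm off the middle of the stand, laid the small one flat and centred on it against the ledge as well, left the square panel untouched, and handed the job in at about 23 s.

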